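# Stack two treatment kits for the next clients

### The arm

A 6-joint arm with a two-finger parallel gripper is mounted at the origin on a cart in front of the work surface, level with it; the furniture and walls round the work are solid. World frame = base frame: x ahead of the robot, y to its left, z up, the work surface at z = 0. Lengths are in m, angles in rad, forces in N, time in s.
With the tool pointing down it reaches from about 0.35 to 0.775 m from the base axis. Payload 5.5 kg.
Tool frame: the origin (TCP) lies at the very end of the fingers, on their centre line; the grasp point (between the pads) lies 19 mm behind it; z points along the fingers, y is the line along which they close (so a half turn about z gives the same grasp; the last joint's range is limited). The gripper opens to 85 mm and grips with 20 to 120 N. Pads are 22 mm wide; open, the fingers measure 114 mm over their backs; the gripper's body (76 mm by 85 mm) begins 54 mm behind the grasp point. The pads swing forward as they close: fully open they stand 13 mm farther back than shut.
Start: joints at [1.117, 0.313, 0.046, 1.304, 0, 1.431], TCP at [0.178, 0.547, 0.231] pointing down, gripper open.
Joint ranges: [-2.76, 2.76], [-0.86, 1.69], [-1.03, 1.26], [-2.2, 2.34], [-1.47, 1.5], [-3.14, 3.14]. Speed limits (rad/s): [2.57, 2.57, 3.14, 3.14, 3.14, 3.14].

### API

Orientations are given as a unit quaternion [w, x, y, z].
In Python, from workcell import env gives the robot as it stands. The module is installed in compiled form; this text tells all that it offers.
- The arm moves only by the tool jog_arm, never from a script. Its argument "rows" is a list of rows, each a list of 6 numbers: the shift along the world's x, y, z in units of 40 mm (1.0 is 40 mm), then the turn, a rotation vector about the world's x, y, z in units of 6 degrees (1.0 is 6 degrees). In form: [[x, y, z, wx, wy, wz], ...]. A call has 1 to 12 rows; each row is the pose to reach, as a shift and turn from the pose commanded when the call began; what a row does not reach only later rows make up. A row lasts 1/12 s, in which the tool goes at most 41.7 mm and 7.16 degrees, less where a joint would pass 70% of its speed; a pose out of reach is approached as far as the arm can. A call with a gripper value outside its range is refused whole. "jaw" is the gripper command: -1 is fully open, 1 is shut, values between are in proportion, set as the call begins (left out, the last holds). The fingers move at their own pace and stop on an object; "force" is the grip in N (left out, the last holds). Time passes only in rows, so rows that repeat a pose let the fingers close. It gives the time, the measured TCP pose, the force, the opening and the grip force at its end, in the units of the state.
- env.get_state(): the state, without advancing time (a new reading comes with each control period).
- env.read_camera(name): name is "scene" or "top" or "wrist"; returns a dict with "pixels" (420x560x3 uint8, red, green, blue), "mtx" (3x3 intrinsics, pixels), "k1" (the pictures are not rectified: a ray, as slopes to the right and down, at radius r is drawn at 1 + k1 r^2 times it, then the intrinsics apply), "cam_to_world" (4x4, takes a point from camera to world coordinates). Camera axes: x right, y up, looking along -z (the intrinsics and any distortion apply to the point x, -y, -z); pixel columns grow to the right and rows downward; lengths in m; the calibration is good to about 2 mm. A picture is of the moment at which its call begins. There is no depth.
- env.hand_in(): hands the job in; it is judged then, once.
The state is a dict: "clock": time; "joint_pos": joint angles; "qvel": joint speeds; "tau": joint torques, N m; "tcp_pos": TCP position; "orientation": TCP orientation; "wrist_force": force on the tool from outside, world axes, zero at the start; "ft_torque": the same for the moment, N m; "finger_gap": finger opening in m; "grip_force": force on a finger pad.
Only numpy, scipy, OpenCV 4.12 (cv2) and the standard library are available. Lean on these libraries where they do the work, as an engineer would, in place of code of your own. Each camera call takes 0.05 s, during which the arm holds its last target. There are 200 camera calls.

### The job

Make up two treatment kits from the things on the open worktop in front of you (not the stock at the far left or back). In the rectangular steel tray lay the small ampoule carton flat in the middle, its long side along the tray's long side, and lay the roll of tape flat on the middle of the carton; in the middle of the round steel dish stand the low cream pot, on the middle of its lid stand the white mixing cup upright, and in the cup stand the amber dropper bottle, cap up.

Things in the scene. Friction and masses are not known exactly. Their poses are not given: they have to be found in the camera images.
- tray: Rectangular steel tray, fixed to the worktop, 140 (its x) x 100 (its y) mm. Its floor is 4 mm above the worktop, the low rim round it is 4 mm thick and 12 mm high above the worktop. Origin: centre of its underside.
- dish: Round steel dish, fixed to the worktop, 120 mm across at the rim. Its flat floor, 4 mm above the worktop, is 104 mm across; the rim is 4 mm thick and 9 mm high above the worktop. Origin: centre of its underside.
- carton: Small closed white-and-blue carton of ampoules, lying flat, 95 (its x) x 60 (its y) x 24 (height) mm, 60 g. Origin: centre of its underside, z up. Grip it across the 60 mm.
- tape: Roll of white tape lying flat, 60 mm across and 18 mm high, about 50 g, solid to the fingers (the hole cannot be entered): grip it across the outside. Origin: centre of its underside, z up. Not the similar roll at the far left beyond the teal bowl.
- pot: Low round cream pot with its lid on (lid fixed), 68 mm across and 43 mm high, flat top, about 110 g. Origin: centre of its underside, z up. Grip it across the 68 mm. Not the similar pot at the far left beyond the teal bowl.
- cup: White mixing cup, open at the top, round: 64 mm across at the rim, 48 mm at the foot, 61 mm high, walls about 3 mm, inner floor 4 mm up, about 40 mm across inside at the bottom; 40 g. Stands upright. Origin: centre of its underside, z up. It can be gripped across the outside just below the rim.
- bottle: Amber glass bottle with black dropper cap, round, 33 mm across, 102 mm high in all, 50 g, upright. The black collar above its shoulder is 24 mm across, 62 to 77 mm above the foot, the bulb above 12 mm: gripped by the collar, the fingers stay above the cup's rim when it stands in the cup. Origin: centre of its underside, z up. Not the similar bottle far back left beside the pink bowl.
- jar: Bystander: dark cream jar with a tall black lid, 72 mm across, 86 mm high. Origin: centre of its underside. Not needed; it does not give way, keep the gripper off it.
- clip: Bystander: pink hair clip lying on the worktop, 12 x 62 (its y) x 17 mm. Origin: centre of its underside. Not needed; it does not give way, keep the fingers off it.
- brush: Bystander: tint brush with a white handle lying on the worktop, 23 x 160 (its y) x 11 mm. Origin: centre of its underside. Not needed; it does not give way, keep the fingers off it. Behind it stands a fixed towel cabinet, 250 mm high, from y = -0.16 to 0.20 m, its front (with a bar handle) from x = 0.61 m on: pass in front of it, not over or through it.

How it is judged:
By the outcome, as a careful person would: the job done as asked, in the order asked, and still so for the second after the job is handed in, with the robot touching nothing.
It also fails if it takes over 141 s, if anything falls off the work surface, if the arm or the gripper's body presses on something with over 40 N, if the wrist force passes 120 N, or if a joint passes its speed limit or range.

## Working session

There is one attempt and no reset: what is moved stays moved. The work goes in short steps, Python scripts to look and compute and a tool call to move; the robot and the scene stay as the last step left them, time stands still between calls to the robot, and variables do not carry over. Pictures are saved under pics/ and viewed, at most 14 in all, crops included, and the job is handed in when it is done.

Besides the shell and the picture viewer there is one more tool, called after ">>>" as name(argument=value, ...), one argument or row to a line, values as JSON. jog_arm: Moves the arm, as the interface text tells. Its arguments: {"type":"object","properties":{"rows":{"type":"array","items":{"type":"array","items":{"type":"number"}}},"jaw":{"type":"number"},"force":{"type":"number"}},"required":["rows"]}

```bash
mkdir -p pics
cat > h.py <<'E'
import numpy as np, cv2
from workcell import env
def cam(n,save=None):
    c=env.read_camera(n); c['bgr']=cv2.cvtColor(np.asarray(c['pixels']),cv2.COLOR_RGB2BGR)
    if save: cv2.imwrite('pics/'+save,c['bgr'])
    return c
def ray(c,uv):
    K=np.array(c['mtx'],float); k=float(c['k1']); T=np.array(c['cam_to_world'])
    p=cv2.undistortPoints(np.array(uv,float).reshape(-1,1,2),K,np.array([k,0,0,0,0.])).reshape(-1,2)
    d=np.c_[p[:,0],-p[:,1],-np.ones(len(p))]@T[:3,:3].T
    return T[:3,3],d
def onz(c,uv,z):
    o,d=ray(c,uv); return o+d*((z-o[2])/d[:,2])[:,None]
def proj(c,P):
    T=np.array(c['cam_to_world']);q=(np.array(P,float).reshape(-1,3)-T[:3,3])@T[:3,:3]
    s=np.c_[q[:,0]/-q[:,2],-q[:,1]/-q[:,2]];r2=(s**2).sum(1,keepdims=True);s=s*(1+c['k1']*r2)
    K=np.array(c['mtx']);return s@K[:2,:2].T+K[:2,2]
E
python3 - <<'E'
from h import *
for n in('scene','top','wrist'):
    c=cam(n,n+'0.png'); print(n,np.round(c['cam_to_world'],3).tolist(),np.round(c['mtx'],1).tolist(),c['k1'])
print(env.get_state())
E
```

```text
scene [[0.795, 0.346, -0.499, 0.001], [-0.607, 0.479, -0.635, -0.514], [0.019, 0.807, 0.59, 0.659], [0.0, 0.0, 0.0, 1.0]] [[483.5, 0.0, 282.5], [0.0, 483.5, 210.1], [0.0, 0.0, 1.0]] -0.14311077705887507
top [[-0.02, 0.995, -0.102, 0.43], [-0.999, -0.023, -0.029, 0.127], [-0.031, 0.101, 0.994, 0.975], [0.0, 0.0, 0.0, 1.0]] [[423.9, 0.0, 275.6], [0.0, 423.9, 208.9], [0.0, 0.0, 1.0]] -0.10666393425294197
wrist [[0.308, -0.906, -0.289, 0.103], [0.951, 0.294, 0.095, 0.571], [-0.001, -0.304, 0.953, 0.373], [0.0, 0.0, 0.0, 1.0]] [[361.7, 0.0, 275.9], [0.0, 361.7, 210.5], [0.0, 0.0, 1.0]] -0.011161353184951829
{'clock': 0.15, 'joint_pos': array([ 1.11737278e+00,  3.13835811e-01,  4.52519529e-02,  1.30361017e+00,
       -2.25929665e-05,  1.43118135e+00]), 'qvel': array([-0.00027368, -0.00191385,  0.00408239,  0.00214979,  0.00054003,
        0.00079733]), 'tau': array([ 2.13392603e-03, -4.81064379e+01,  2.98815805e+01,  1.39640516e-02,
       -9.56065537e-05,  1.47435310e-05]), 'tcp_pos': array([0.17734788, 0.54656528, 0.23061413]), 'orientation': array([-1.93396514e-04,  1.56261226e-01,  9.87715516e-01, -6.71655177e-04]), 'wrist_force': array([ 0.4592166 ,  0.27366487, -0.00184611]), 'ft_torque': array([ 0.05648962, -0.02873568,  0.02140112]), 'grip_force': 0.0, 'finger_gap': 0.08515807567645448}
```

View pics/top0.png

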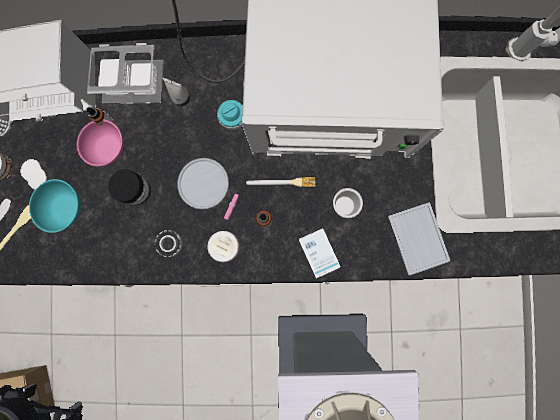

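View pics/scene0.png

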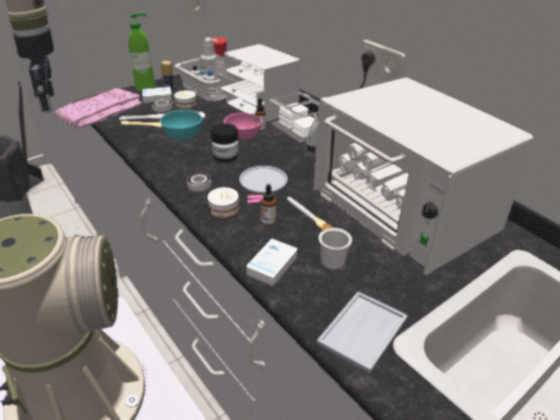

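The top view shows tray (419,239), dish (203,183), carton (320,253), cup (347,203), bottle (263,217), pot (223,246), tape (168,243), clip (231,207), brush (282,182) and jar (128,187). The scene view agrees with this.

```bash
cat > m.py <<'E'
from h import *
c=cam('top'); im=c['bgr']; g=cv2.GaussianBlur(im,(3,3),0)
hsv=cv2.cvtColor(g,cv2.COLOR_BGR2HSV)
m=((hsv[...,2]>95)|((hsv[...,1]>110)&(hsv[...,2]>70))).astype(np.uint8)*255
m=cv2.morphologyEx(m,cv2.MORPH_CLOSE,np.ones((3,3)))
cs,_=cv2.findContours(m,cv2.RETR_EXTERNAL,cv2.CHAIN_APPROX_NONE)
# name: seed, top height, kind
O=dict(tray=((419,239),.012,'r'),dish=((203,183),.009,'c'),carton=((320,253),.024,'r'),tape=((168,243),.018,'c'),pot=((223,246),.043,'c'),cup=((347,203),.061,'c'),bottle=((263,217),.055,'c'),clip=((231,207),.010,'r'),brush=((270,182),.008,'r'))
out=im.copy()
for n,(s,z,k) in O.items():
    f=[x for x in cs if cv2.pointPolygonTest(x,s,True)>-12 and len(x)>12]
    if not f: print(n,'none');continue
    q=max(f,key=cv2.contourArea) if n!='tape' else np.concatenate(f)
    cv2.drawContours(out,[q],-1,(0,0,255),1)
    P=onz(c,q,z)[:,:2]*1000
    P=P.astype(np.float32)
    if k=='r':
        (x,y),(w,h),a=cv2.minAreaRect(P); 
        if w<h: w,h,a=h,w,a-90
        print(n,'ctr',round(x,1),round(y,1),'size',round(w,1),round(h,1),'long axis deg from x',round(a,1))
    else:
        (x,y),r=cv2.minEnclosingCircle(P);e=cv2.fitEllipse(cv2.convexHull(P));print(n,'ctr',round(x,1),round(y,1),'d',round(2*r,1),'ell',np.round(e[0],1),np.round(e[1],1))
cv2.imwrite('pics/seg.png',cv2.resize(out[150:290,110:460],None,fx=2.28,fy=2.28,interpolation=cv2.INTER_CUBIC))
E
python3 m.py
```

```text
tray ctr 710.1 -98.0 size 943.7 671.1 long axis deg from x 88.9
dish ctr 593.6 324.3 d 122.1 ell [593.9 324.7] [120.6 121.2]
carton ctr 426.8 59.9 size 98.0 63.0 long axis deg from x 23.0
tape ctr 453.3 397.7 d 54.3 ell [454. 398.] [49.4 53.1]
pot ctr 445.9 272.9 d 71.2 ell [445.5 273.1] [68.8 70.4]
cup ctr 533.8 -2.4 d 67.3 ell [533.7  -2.6] [64.6 67. ]
bottle ctr 505.4 180.8 d 33.8 ell [505.3 181.1] [32.7 33.6]
clip ctr 537.5 258.2 size 65.0 13.7 long axis deg from x -24.7
brush ctr 592.2 142.9 size 159.6 21.0 long axis deg from x 88.6
```

View pics/seg.png

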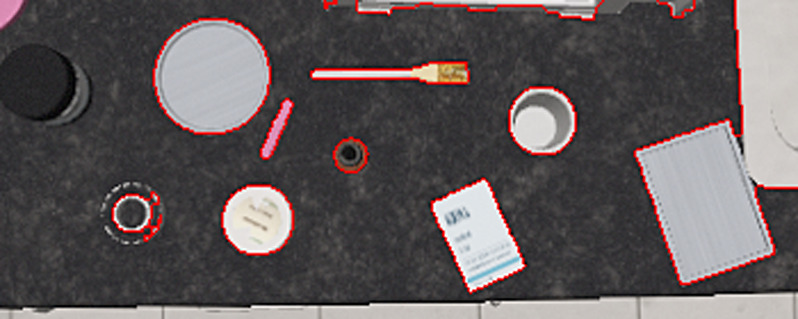

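The segmentation fits every object but two. The tray merged with the sink, and the tape's dark ring is only partly outlined. I'll redo those two with local masks.

```bash
cat > tr.py <<'E'
from h import *
c=cam('top'); im=c['bgr']
cor=np.array([(638,152),(728,122),(773,252),(685,285)])/2.28+[110,150]
g=cv2.cvtColor(im,cv2.COLOR_BGR2GRAY)
roi=np.zeros(g.shape,np.uint8); ctr=cor.mean(0)
cv2.fillPoly(roi,[np.int32(np.round(ctr+(cor-ctr)*1.05))],255)
m=((g>95)*roi).astype(np.uint8)
m=cv2.morphologyEx(m,cv2.MORPH_OPEN,np.ones((5,5)))
q=max(cv2.findContours(m,0,1)[0],key=cv2.contourArea)
P=onz(c,q,.012)[:,:2].astype(np.float32)*1000
print('tray',cv2.minAreaRect(P)); Q=onz(c,cor,.012)[:,:2]*1000
print('eye corners',Q.round(1).tolist(),'ctr',Q.mean(0),'sides',[np.linalg.norm(Q[i]-Q[i-1]).round(1) for i in range(4)],'ang',np.degrees(np.arctan2(*(Q[0]-Q[3])[::-1])),np.degrees(np.arctan2(*(Q[1]-Q[2])[::-1])))
# tape: bright specks on outline
roi=np.zeros(g.shape,np.uint8); cv2.circle(roi,(168,243),19,255,-1)
y,x=np.where((g>100)&(roi>0)); P=onz(c,np.c_[x,y],.018)[:,:2].astype(np.float32)*1000
print('tape',cv2.minEnclosingCircle(cv2.convexHull(P)),cv2.fitEllipse(cv2.convexHull(P)))
for z in(.0,.018):print(onz(c,[(168,243)],z))
E
python3 tr.py
```

```text
tray ((453.6383361816406, -170.66795349121094), (142.47581481933594, 104.50112915039062), 16.80083656311035)
eye corners [[504.5, -104.9], [532.6, -197.8], [401.2, -236.8], [371.3, -146.2]] ctr [ 452.40704472 -171.4286573 ] sides [np.float64(139.5), np.float64(97.1), np.float64(137.0), np.float64(95.4)] ang 17.25235587600023 16.511618741195146
tape ((454.8788757324219, 404.7433166503906), 31.22380828857422) ((455.13922119140625, 404.7414245605469), (60.66999435424805, 61.629005432128906), 160.96958923339844)
[[0.45568018 0.40809375 0.        ]]
[[0.45520077 0.4029035  0.018     ]]
```

>>> jog_arm(
  rows=[
    [1, -1, 0, 0, 0, 1],
    [2, -2, 0, 0, 0, 2],
    [2.8, -2.8, 0, 0, 0, 3],
    [3.5, -3.7, 0, 0, 0, 4],
    [4, -4.6, 0, 0, 0, 5],
    [4.3, -5.5, 0, 0, 0, 6],
    [4.5, -6.5, 0, 0, 0, 6.8],
    [4.7, -7.4, 0, 0, 0, 6.8],
    [5, -8.3, 0, 0, 0, 6.8],
    [5.3, -9.2, 0, 0, 0, 6.8],
    [5.6, -10.1, 0, 0, 0, 6.8],
    [5.9, -11, 0, 0, 0, 6.8],
  ],
)

```text
clock: 1.25
tcp_pos: [0.4095, 0.1172, 0.2316]
orientation: [0.0, -0.198, 0.98, 0.0]
wrist_force: [1.2, 1.2, 0.7]
finger_gap: 0.0853
grip_force: 0.0
```

>>> jog_arm(
  rows=[
    [0.2, -0.7, -0.7, 0, 0, 0],
    [0.44, -1.43, -1.5, 0, 0, 0],
    [0.44, -1.43, -1.5, 0, 0, 0],
    [0.44, -1.43, -1.5, 0, 0, 0],
  ],
)

```text
clock: 1.58
tcp_pos: [0.4259, 0.0606, 0.1697]
orientation: [-0.002, -0.196, 0.981, 0.001]
wrist_force: [0.5, 1.3, 0.3]
finger_gap: 0.0854
grip_force: 0.0
```

Run:
```python
from h import *
s=env.get_state();print(s['tcp_pos'])
c=cam('wrist','w1.png');print(np.round(c['cam_to_world'],3).tolist())
print(proj(c,[s['tcp_pos'],[.427,.06,.024]]))
```

```text
[0.42585066 0.0606132  0.16968118]
[[-0.385, -0.88, -0.277, 0.355], [0.923, -0.366, -0.118, 0.031], [0.002, -0.301, 0.953, 0.313], [0.0, 0.0, 0.0, 1.0]]
[[274.6746264  279.46743828]
 [273.62692966 195.12200948]]
```

View pics/w1.png

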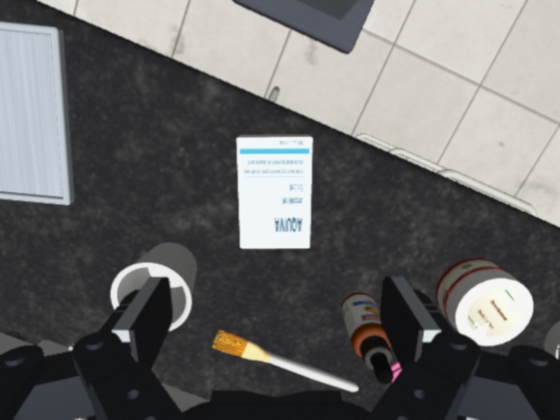

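The wrist view shows the carton centred at about (275,192), where I predicted (274,195), and square to the jaws. The open fingertips sit about 13 mm behind the TCP, as stated. Going down to grip.

>>> jog_arm(
  rows=[
    [0, 0, -0.9, 0, 0, 0],
    [0, 0, -1.8, 0, 0, 0],
    [0, 0, -2.7, 0, 0, 0],
    [0, 0, -3.4, 0, 0, 0],
    [0, 0, -3.9, 0, 0, 0],
    [0, 0, -4.14, 0, 0, 0],
    [0, 0, -4.14, 0, 0, 0],
    [0, 0, -4.14, 0, 0, 0],
  ],
)

```text
clock: 2.3
tcp_pos: [0.4275, 0.0631, 0.0065]
orientation: [0.0, -0.199, 0.98, 0.0]
wrist_force: [0.8, -0.3, 1.1]
finger_gap: 0.0856
grip_force: 0.0
```

>>> jog_arm(
  rows=[
    [0, 0, 0, 0, 0, 0],
    [0, 0, 0, 0, 0, 0],
    [0, 0, 0, 0, 0, 0],
    [0, 0, 0, 0, 0, 0],
    [0, 0, 0, 0, 0, 0],
    [0, 0, 0, 0, 0, 0],
    [0, 0, 0, 0, 0, 0],
    [0, 0, 0, 0, 0, 0],
  ],
  jaw=0.2,
  force=30,
)

```text
clock: 2.97
tcp_pos: [0.4286, 0.0623, 0.0074]
orientation: [0.002, -0.198, 0.98, 0.0]
wrist_force: [-0.4, 1.8, 4.8]
finger_gap: 0.0591
grip_force: 31.9
```

>>> jog_arm(
  rows=[
    [0, 0, 0.7, 0, 0, 0],
    [0, 0, 1.4, 0, 0, 0],
    [0.1, -0.8, 2, 0, 0, -0.3],
    [0.2, -1.8, 2, 0, 0, -0.6],
    [0.3, -2.8, 2, 0, 0, -1],
    [0.4, -3.8, 2, 0, 0, -1],
    [0.5, -4.8, 2, 0, 0, -1],
    [0.62, -5.5, 2, 0, 0, -1],
    [0.62, -5.83, 2, 0, 0, -1],
    [0.62, -5.83, 2, 0, 0, -1],
    [0.62, -5.83, 2, 0, 0, -1],
    [0.62, -5.83, 2, 0, 0, -1],
  ],
)

```text
clock: 3.97
tcp_pos: [0.4513, -0.1699, 0.0858]
orientation: [-0.0, -0.147, 0.989, 0.001]
wrist_force: [-0.1, 0.3, -0.8]
finger_gap: 0.0588
grip_force: 33.7
```

Run:
```python
from h import *
s=env.get_state();print(s['tcp_pos'],s['orientation'],s['finger_gap'])
c=cam('wrist','w2.png')
t=s['tcp_pos']; f=t[2]-.0074
print(proj(c,[[.4535,-.171,.012],[t[0],t[1],f+.024]]))
np.savez('w2.npz',**{k:np.array(c[k]) for k in('mtx','k1','cam_to_world')})
```

```text
[ 0.4512633  -0.16994854  0.08579337] [-2.64696387e-04 -1.46619471e-01  9.89192759e-01  5.88920056e-04] 0.05878577325381704
[[272.22496222 225.77625541]
 [274.53249753 299.79404174]]
```

View pics/w2.png

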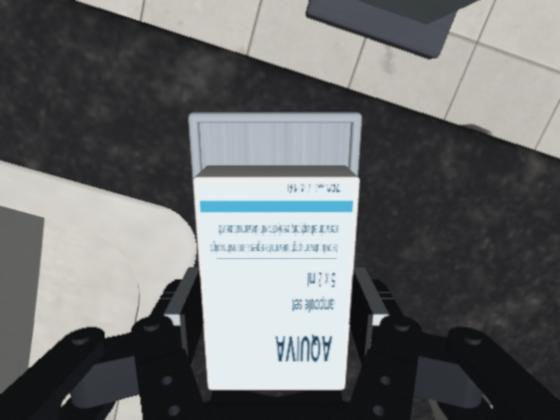

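The carton's top face spans rows 178 to 388, centred near column 276. The tray's near rim is at row 114, parallel to the carton.

Run:
```python
from h import *
c=dict(np.load('w2.npz')); t=np.array([.45126,-.16995,.0858])
a=np.radians(17); u=np.array([np.cos(a),np.sin(a)]); v=np.array([-u[1],u[0]])
for z in(.1,.1024):
  P=onz(c,[(276,178),(276,388),(195,182),(357,182)],z)[:,:2]
  print(z,'carton rel tcp along long:',(P-t[:2])@u*1000,'short',(P-t[:2])@v*1000, 'edge ang',np.degrees(np.arctan2(*(P[2]-P[3])[::-1]))-90)
P=onz(c,[(276,114),(190,114),(361,114)],.012)[:,:2]
C=np.array([.4535,-.171]);print('tray near edge rel ctr',(P-C)@u*1000,(P-C)@v*1000,'ang',np.degrees(np.arctan2(*(P[1]-P[2])[::-1])))
```

```text
0.1 carton rel tcp along long: [-48.86584992  46.17569473 -47.46132879 -47.31225947] short [  0.68996204   0.49215082 -28.77971147  30.17557876] edge ang -163.14487290888076
0.1024 carton rel tcp along long: [-49.40181859  43.86389699 -48.0235406  -47.87725661] short [  0.68668849   0.49257331 -28.23235106  29.62137334] edge ang -163.14487290888076
tray near edge rel ctr [-68.90175085 -69.04692784 -68.82565836] [  2.54787582 -47.28705147  51.83967037] ang -73.12789474422108
```

>>> jog_arm(
  rows=[
    [0.11, 0.02, -0.5, 0, 0, 0],
    [0.11, 0.02, -1.1, 0, 0, 0],
    [0.11, 0.02, -1.5, 0, 0, 0],
    [0.11, 0.02, -1.75, 0, 0, 0],
    [0.11, 0.02, -1.84, 0, 0, 0],
    [0.11, 0.02, -1.84, 0, 0, 0],
    [0.11, 0.02, -1.84, 0, 0, 0],
    [0.11, 0.02, -1.84, 0, 0, 0],
  ],
)

```text
clock: 4.68
tcp_pos: [0.4568, -0.1701, 0.0127]
orientation: [0.0, -0.147, 0.989, -0.0]
wrist_force: [-0.4, -0.2, -0.2]
finger_gap: 0.0589
grip_force: 33.7
```

>>> jog_arm(
  rows=[
    [0, 0, -0.05, 0, 0, 0],
    [0, 0, -0.05, 0, 0, 0],
    [0, 0, -0.05, 0, 0, 0],
  ],
)

```text
clock: 4.93
tcp_pos: [0.4571, -0.1703, 0.0118]
orientation: [0.001, -0.147, 0.989, -0.0]
wrist_force: [-1.7, 2.5, 13.2]
finger_gap: 0.0594
grip_force: 35.3
```

>>> jog_arm(
  rows=[
    [0, 0, 0, 0, 0, 0],
    [0, 0, 0, 0, 0, 0],
    [0, 0, 0, 0, 0, 0],
    [0, 0, 0, 0, 0, 0],
    [0, 0, 1, 0, 0, 0],
    [0, 0, 2, 0, 0, 0],
    [0, 0, 3, 0, 0, 0],
    [0, 0, 3, 0, 0, 0],
    [0, 0, 3, 0, 0, 0],
  ],
  jaw=-0.7,
)

```text
clock: 5.68
tcp_pos: [0.4582, -0.1715, 0.1327]
orientation: [0.002, -0.146, 0.989, -0.002]
wrist_force: [-0.2, -0.6, 0.6]
finger_gap: 0.0725
grip_force: 0.0
```

```bash
cat > ct.py <<'E'
from h import *
c=cam('wrist','w3.png'); hsv=cv2.cvtColor(c['bgr'],cv2.COLOR_BGR2HSV)
m=((hsv[...,2]>205)|((hsv[...,1]>90)&(hsv[...,2]>120))).astype(np.uint8)*255
p=proj(c,[[.4545,-.17,.028]])[0]; print('pred',p)
q=[x for x in cv2.findContours(cv2.morphologyEx(m,cv2.MORPH_CLOSE,np.ones((5,5))),0,1)[0] if cv2.pointPolygonTest(x,tuple(map(float,p)),True)>-5]
q=max(q,key=cv2.contourArea);print('carton',cv2.minAreaRect(onz(c,q,.028)[:,:2].astype(np.float32)*1000))
E
python3 ct.py
```

```text
pred [279.21938991 203.83991901]
carton ((498.82427978515625, -239.08367919921875), (175.35353088378906, 270.810302734375), 23.35165023803711)
```

View pics/w3.png

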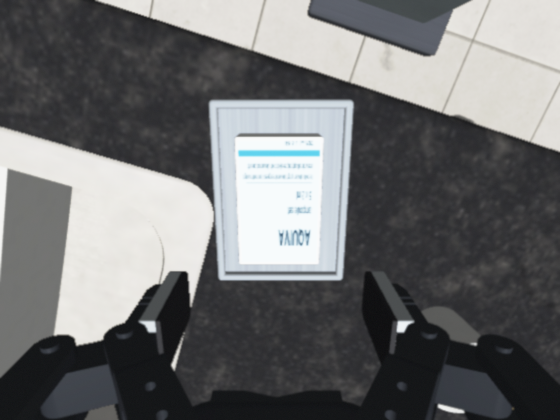

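The carton lies flat in the tray, spanning columns 235–323 and rows 136–264. The tray's outer edge spans columns 209–354 and rows 101–279. I'll work out its centring and go to the tape.

Run:
```python
from h import *
c=cam('wrist')
A=onz(c,[(235,136),(323,136),(321,264),(238,264)],.028)[:,:2]*1000
B=onz(c,[(209,101),(354,101),(341,279),(220,279)],.012)[:,:2]*1000
for P in(A,B):print(P.round(1).tolist(),P.mean(0))
print(env.get_state()['joint_pos'])
```

```text
[[415.5, -211.3], [398.4, -155.0], [488.1, -125.5], [506.1, -185.0]] [ 452.00095846 -169.20166017]
[[399.7, -235.9], [370.6, -139.8], [503.0, -101.3], [531.3, -194.9]] [ 451.1614437  -167.99563099]
[-5.22589035e-01  2.02108055e-01 -3.59354956e-01  1.01026417e+00
  2.10677712e-05 -8.16109048e-01]
```

>>> jog_arm(
  rows=[
    [0, 0.4, 0.8, 0, 0, 0],
    [0, 1.4, 1.2, 0, 0, 0],
    [0, 2.4, 1.5, 0, 0, 0],
    [0, 3.4, 1.5, 0, 0, 0],
    [0, 4.4, 1.5, 0, 0, 0],
    [0, 5.4, 1.5, 0, 0, 0],
    [0, 6.4, 1.5, 0, 0, 0],
    [0, 7.4, 1.5, 0, 0, 0],
    [0, 8.4, 1.5, 0, 0, 0],
    [0, 9.4, 1.5, 0, 0, 0],
    [0, 10.4, 1.5, 0, 0, 0],
    [0, 11.4, 1.5, 0, 0, 0],
  ],
  jaw=-1,
)

```text
clock: 6.78
tcp_pos: [0.4546, 0.2871, 0.1877]
orientation: [-0.002, -0.146, 0.989, -0.001]
wrist_force: [1.2, -1.5, 0.1]
finger_gap: 0.0856
grip_force: 0.0
```

>>> jog_arm(
  rows=[
    [0, 1, -0.5, 0, 0, 0],
    [0, 2, -1, 0, 0, 0],
    [-0.08, 2.9, -1.5, 0, 0, 0],
    [-0.08, 2.9, -1.5, 0, 0, 0],
    [-0.08, 2.9, -1.5, 0, 0, 0],
    [-0.08, 2.9, -1.5, 0, 0, 0],
  ],
)

```text
clock: 7.28
tcp_pos: [0.4518, 0.4007, 0.1281]
orientation: [-0.002, -0.147, 0.989, -0.001]
wrist_force: [-0.3, -0.4, 0.4]
finger_gap: 0.0851
grip_force: 0.0
```

Run:
```python
from h import *
s=env.get_state();print(s['tcp_pos'],s['joint_pos'])
c=cam('wrist','w4.png')
print(proj(c,[[.455,.4035,.018],[.446,.273,.043],[.454,.398,.018]]))
```

```text
[0.4517701  0.40065711 0.12808186] [ 5.92843773e-01  4.19072082e-01 -5.64919627e-02  1.09969499e+00
 -4.22213861e-04  2.98417701e-01]
[[277.74453453 211.99374446]
 [ 84.68633841 153.90726692]
 [270.96073994 208.66922835]]
```

View pics/w4.png

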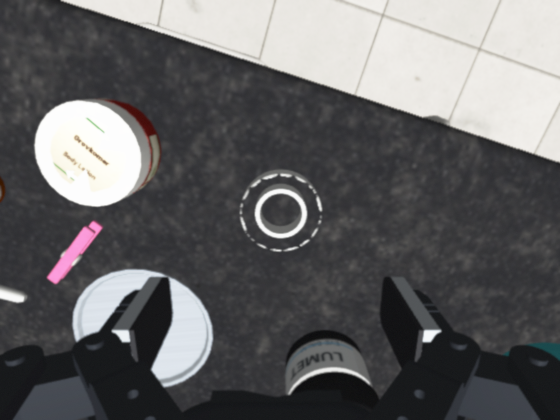

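The tape's dashed circle is centred at (281,212), where I predicted (278,212), so it lies near (0.4545, 0.4053). The gripper is clear of the jar.

>>> jog_arm(
  rows=[
    [0.07, 0.11, -0.8, 0, 0, 0],
    [0.07, 0.11, -1.6, 0, 0, 0],
    [0.07, 0.11, -2.3, 0, 0, 0],
    [0.07, 0.11, -2.8, 0, 0, 0],
    [0.07, 0.11, -3.1, 0, 0, 0],
    [0.07, 0.11, -3.18, 0, 0, 0],
    [0.07, 0.11, -3.18, 0, 0, 0],
    [0.07, 0.11, -3.18, 0, 0, 0],
  ],
)

```text
clock: 8.0
tcp_pos: [0.4571, 0.4055, 0.0044]
orientation: [0.001, -0.145, 0.989, 0.0]
wrist_force: [0.3, 0.6, 1.7]
finger_gap: 0.0856
grip_force: 0.0
```

>>> jog_arm(
  rows=[
    [0, 0, 0, 0, 0, 0],
    [0, 0, 0, 0, 0, 0],
    [0, 0, 0, 0, 0, 0],
    [0, 0, 0, 0, 0, 0],
    [0, 0, 0, 0, 0, 0],
    [0, 0, 0, 0, 0, 0],
    [0, 0, 0, 0, 0, 0],
    [0, 0, 0, 0, 0, 0],
  ],
  jaw=0.2,
  force=30,
)

```text
clock: 8.67
tcp_pos: [0.4568, 0.4064, 0.0049]
orientation: [0.001, -0.146, 0.989, 0.0]
wrist_force: [-0.7, -2.1, 6.2]
finger_gap: 0.0567
grip_force: 31.6
```

>>> jog_arm(
  rows=[
    [0, 0, 0.6, 0, 0, 0],
    [0, 0, 1.3, 0, 0, 0],
    [0, 0, 2, 0, 0, 0],
    [0, 0, 2.5, 0, 0, 0],
    [0, 0, 2.5, 0, 0, 0],
    [0, 0, 2.5, 0, 0, 0],
  ],
)

```text
clock: 9.17
tcp_pos: [0.4569, 0.4069, 0.1049]
orientation: [0.002, -0.146, 0.989, 0.001]
wrist_force: [0.5, 0.5, -1.7]
finger_gap: 0.0562
grip_force: 32.7
```

Run:
```python
from h import *
s=env.get_state();print(s['tcp_pos'],s['joint_pos'],s['finger_gap'])
c=cam('wrist','w5.png');t=s['tcp_pos']
print(proj(c,[t+[0,0,.013]]))
np.savez('w5.npz',t=t,**{k:np.array(c[k]) for k in('mtx','k1','cam_to_world')})
```

```text
[0.45693776 0.40685654 0.10492178] [ 5.96325595e-01  4.42610248e-01 -7.97306622e-02  1.04423812e+00
  5.33959285e-05  3.02454924e-01] 0.05619649678106676
[[274.54678199 295.21471668]]
```

View pics/w5.png

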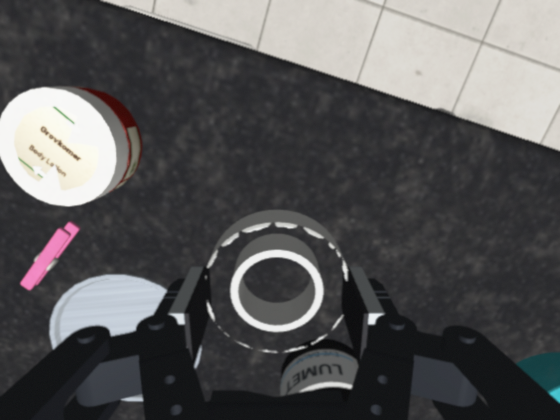

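The held tape's top circle spans rows 222–352 and columns 206–350. It is level and about 3 mm toward the camera from the TCP.

Run:
```python
from h import *
c=dict(np.load('w5.npz')); t=c['t'];a=np.radians(17); u=np.array([np.cos(a),np.sin(a)]); v=np.array([-u[1],u[0]])
P=onz(c,[(278,222),(278,352),(206,287),(350,287)],t[2]+.0131)[:,:2]-t[:2]
print(P@u*1000,P@v*1000)
```

```text
[-31.69548269  27.84375349  -3.92223601  -3.7094643 ] [  1.43124374   1.38265648 -27.6464119   30.48819856]
```

>>> jog_arm(
  rows=[
    [0, -0.8, 0.5, 0, 0, 0],
    [0, -1.8, 1, 0, 0, 0],
    [0, -2.8, 1.5, 0, 0, 0],
    [0, -3.8, 1.5, 0, 0, 0],
    [0, -4.8, 1.5, 0, 0, 0],
    [0, -5.8, 1.5, 0, 0, 0],
    [0, -6.8, 1.5, 0, 0, 0],
    [0, -7.8, 1.5, 0, 0, 0],
    [0, -8.8, 1.5, 0, 0, 0],
    [0, -9.8, 1.5, 0, 0, 0],
    [0, -10.8, 1.5, 0, 0, 0],
    [0, -11.8, 1.5, 0, 0, 0],
  ],
)

```text
clock: 10.22
tcp_pos: [0.4543, -0.0675, 0.1614]
orientation: [-0.001, -0.146, 0.989, 0.001]
wrist_force: [0.9, 0.5, -0.2]
finger_gap: 0.0564
grip_force: 32.7
```

>>> jog_arm(
  rows=[
    [0, -1, -0.5, 0, 0, 0],
    [0, -2, -1, 0, 0, 0],
    [-0.04, -2.55, -1.5, 0, 0, 0],
    [-0.04, -2.55, -1.8, 0, 0, 0],
    [-0.04, -2.55, -1.8, 0, 0, 0],
    [-0.04, -2.55, -1.8, 0, 0, 0],
    [-0.04, -2.55, -1.8, 0, 0, 0],
  ],
)

```text
clock: 10.8
tcp_pos: [0.4539, -0.1672, 0.0908]
orientation: [-0.0, -0.147, 0.989, 0.0]
wrist_force: [0.8, 0.3, 0.6]
finger_gap: 0.057
grip_force: 32.7
```

>>> jog_arm(
  rows=[
    [0.05, -0.06, -0.5, 0, 0, 0],
    [0.05, -0.06, -1, 0, 0, 0],
    [0.05, -0.06, -1.3, 0, 0, 0],
    [0.05, -0.06, -1.4, 0, 0, 0],
    [0.05, -0.06, -1.4, 0, 0, 0],
    [0.05, -0.06, -1.4, 0, 0, 0],
  ],
)

```text
clock: 11.3
tcp_pos: [0.457, -0.1701, 0.0359]
orientation: [0.0, -0.147, 0.989, -0.0]
wrist_force: [0.5, 0.2, -0.3]
finger_gap: 0.0571
grip_force: 32.7
```

>>> jog_arm(
  rows=[
    [0, 0, -0.03, 0, 0, 0],
    [0, 0, -0.05, 0, 0, 0],
    [0, 0, -0.05, 0, 0, 0],
  ],
)

```text
clock: 11.55
tcp_pos: [0.4568, -0.1706, 0.0336]
orientation: [0.001, -0.146, 0.989, -0.0]
wrist_force: [0.1, -0.2, -0.3]
finger_gap: 0.056
grip_force: 32.7
```

>>> jog_arm(
  rows=[
    [0, 0, -0.03, 0, 0, 0],
    [0, 0, -0.05, 0, 0, 0],
    [0, 0, -0.05, 0, 0, 0],
  ],
)

```text
clock: 11.8
tcp_pos: [0.4568, -0.1707, 0.0328]
orientation: [0.001, -0.146, 0.989, -0.0]
wrist_force: [-3.6, 1.4, 14.8]
finger_gap: 0.0561
grip_force: 34.4
```

Contact at 15 N. Now I'll release, rise and check.

>>> jog_arm(
  rows=[
    [0, 0, 0.02, 0, 0, 0],
    [0, 0, 0.02, 0, 0, 0],
    [0, 0, 0.02, 0, 0, 0],
    [0, 0, 0.02, 0, 0, 0],
    [0, 0, 0.8, 0, 0, 0],
    [0, 0, 1.6, 0, 0, 0],
    [0, 0, 2.5, 0, 0, 0],
    [0, 0, 2.5, 0, 0, 0],
    [0, 0, 2.5, 0, 0, 0],
  ],
  jaw=-0.8,
)

```text
clock: 12.55
tcp_pos: [0.458, -0.1714, 0.133]
orientation: [0.002, -0.146, 0.989, -0.002]
wrist_force: [-0.2, -0.6, -0.5]
finger_gap: 0.0769
grip_force: 0.0
```

Run:
```python
from h import *
s=env.get_state();print(s['tcp_pos'])
c=cam('wrist','w6.png')
np.savez('w6.npz',**{k:np.array(c[k]) for k in('mtx','k1','cam_to_world')})
```

```text
[ 0.45795092 -0.17139089  0.1329727 ]
```

View pics/w6.png

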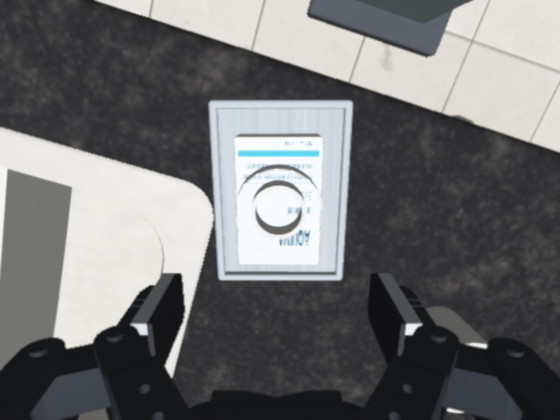

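The tape lies flat on the carton, with its bore ring centred near (279,208) and the carton centre near (279,200). I'll check the numbers and go to the pot.

Run:
```python
from h import *
c=dict(np.load('w6.npz'))
A=onz(c,[(235,136),(322,136),(320,264),(238,264)],.028)[:,:2]*1000
print(A.mean(0),onz(c,[(279,208),(279,168)],.046)*1000, proj(c,[[*(A.mean(0)/1000),.046]]))
```

```text
[ 454.21461478 -170.14998331] [[ 451.88294211 -170.76985544   46.        ]
 [ 426.12051956 -178.63877217   46.        ]] [[278.86759156 211.44681486]]
```

>>> jog_arm(
  rows=[
    [0, 0.8, 0.5, 0, 0, 0],
    [0, 1.8, 1, 0, 0, 0],
    [0, 2.8, 1, 0, 0, 0],
    [0, 3.8, 1, 0, 0, 0],
    [0, 4.8, 1, 0, 0, 0],
    [0, 5.8, 1, 0, 0, 0],
    [0, 6.8, 1, 0, 0, 0],
    [0, 7.8, 1, 0, 0, 0],
    [-0.1, 8.8, 1, 0, 0, 0],
    [-0.2, 9.8, 1, 0, 0, 0],
    [-0.27, 10.7, 1, 0, 0, 0],
    [-0.27, 11.15, 1, 0, 0, 0],
  ],
  jaw=-1,
)

```text
clock: 13.6
tcp_pos: [0.4434, 0.2788, 0.1687]
orientation: [-0.002, -0.148, 0.989, 0.0]
wrist_force: [-0.1, -0.4, 0.3]
finger_gap: 0.0855
grip_force: 0.0
```

>>> jog_arm(
  rows=[
    [0, 0, 0, 0, 0, 0],
    [0, 0, 0, 0, 0, 0],
    [0, 0, 0, 0, 0, 0],
  ],
)

```text
clock: 13.85
tcp_pos: [0.4446, 0.2746, 0.1695]
orientation: [-0.001, -0.146, 0.989, -0.001]
wrist_force: [0.3, -0.3, 0.6]
finger_gap: 0.0854
grip_force: 0.0
```

Run:
```python
from h import *
s=env.get_state();print(s['tcp_pos'],s['orientation'])
c=cam('wrist','w7.png')
print(proj(c,[[.446,.273,.043],[.446,.276,.043],[.594,.3245,.009]]))
np.savez('w7.npz',**{k:np.array(c[k]) for k in('mtx','k1','cam_to_world')})
```

```text
[0.44459042 0.2746452  0.16946404] [-1.43299311e-03 -1.46207175e-01  9.89252809e-01 -5.37621936e-04]
[[272.63214375 201.61341908]
 [276.33647858 202.68932198]
 [279.83396805 343.01965761]]
```

View pics/w7.png

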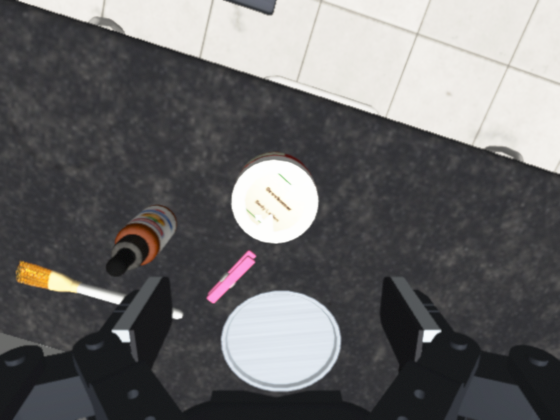

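The pot's lid is centred at (275,201), which puts it near (0.446, 0.275). The dish is centred at (280,341), near (0.593, 0.325). Gripping the pot.

>>> jog_arm(
  rows=[
    [0, 0, -0.9, 0, 0, 0],
    [0, 0, -1.8, 0, 0, 0],
    [0, 0, -2.7, 0, 0, 0],
    [0, 0, -3.4, 0, 0, 0],
    [0, 0, -3.9, 0, 0, 0],
    [0, 0, -4.08, 0, 0, 0],
    [0, 0, -4.08, 0, 0, 0],
    [0, 0, -4.08, 0, 0, 0],
  ],
)

```text
clock: 14.57
tcp_pos: [0.446, 0.2749, 0.0083]
orientation: [0.0, -0.146, 0.989, 0.0]
wrist_force: [-0.5, 0.1, -0.6]
finger_gap: 0.0855
grip_force: 0.0
```

>>> jog_arm(
  rows=[
    [0, 0, 0, 0, 0, 0],
    [0, 0, 0, 0, 0, 0],
    [0, 0, 0, 0, 0, 0],
    [0, 0, 0, 0, 0, 0],
    [0, 0, 0, 0, 0, 0],
    [0, 0, 0, 0, 0, 0],
  ],
  jaw=0.2,
  force=40,
)

```text
clock: 15.07
tcp_pos: [0.4473, 0.276, 0.0098]
orientation: [0.002, -0.146, 0.989, 0.0]
wrist_force: [-0.6, -1.9, 6.8]
finger_gap: 0.0674
grip_force: 45.4
```

>>> jog_arm(
  rows=[
    [0, 0, 0.6, 0, 0, 0],
    [0, 0, 1.3, 0, 0, 0],
    [0, 0, 2, 0, 0, 0],
    [0.7, 0.3, 2, 0, 0, 0],
    [1.6, 0.6, 2, 0, 0, 0],
    [2.4, 0.9, 2, 0, 0, 0],
    [3.2, 1.2, 2, 0, 0, 0],
    [3.68, 1.27, 2, 0, 0, 0],
    [3.68, 1.27, 2, 0, 0, 0],
    [3.68, 1.27, 2, 0, 0, 0],
    [3.68, 1.27, 2, 0, 0, 0],
  ],
)

```text
clock: 15.98
tcp_pos: [0.5917, 0.3262, 0.0876]
orientation: [-0.001, -0.146, 0.989, -0.0]
wrist_force: [-0.3, -0.9, -1.1]
finger_gap: 0.067
grip_force: 45.5
```

Run:
```python
from h import *
s=env.get_state();print(s['tcp_pos'],s['orientation'],s['finger_gap'])
c=cam('wrist','w8.png');t=s['tcp_pos']
print(proj(c,[t+[0,0,.034],[.593,.325,.009]]))
np.savez('w8.npz',t=t,**{k:np.array(c[k]) for k in('mtx','k1','cam_to_world')})
```

```text
[0.59169103 0.32617465 0.08764714] [-6.51703030e-04 -1.46331937e-01  9.89235331e-01 -1.45320657e-05] 0.06697278525721458
[[274.30606502 326.42345432]
 [272.62856242 221.99866091]]
```

View pics/w8.png

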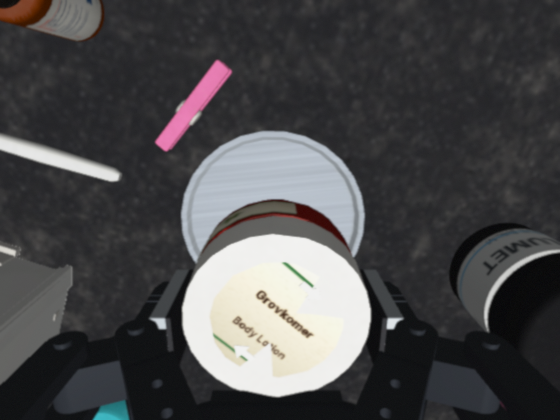

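The pot is held level, with its lid spanning columns 183–369 and rows 235–391. The dish's near edge is at row 132 and its sides at columns 182 and 364 around row 215.

Run:
```python
from h import *
c=dict(np.load('w8.npz'));t=c['t'];a=np.radians(17); u=np.array([np.cos(a),np.sin(a)]); v=np.array([-u[1],u[0]])
P=onz(c,[(276,235),(276,391),(183,313),(369,313)],t[2]+.0335)[:,:2]-t[:2]
print('pot',P@u*1000,P@v*1000)
P=onz(c,[(273,132),(182,217),(364,217)],.009)[:,:2]-t[:2]
print('dish',P@u*1000,P@v*1000)
print('dish',(np.array([.5935,.325])-t[:2])@u*1000,(np.array([.5935,.325])-t[:2])@v*1000)
```

```text
pot [-34.3116827   28.98659044  -5.19669781  -4.99465296] [  0.68759954   0.51926599 -31.84296097  33.07410386]
dish [-56.44614651  -2.6836392   -2.34019496] [ -0.96886605 -60.07640281  57.59203057]
dish 1.3864945496500842 -1.6522207485817175
```

>>> jog_arm(
  rows=[
    [0.13, -0.01, -0.5, 0, 0, 0],
    [0.13, -0.01, -1, 0, 0, 0],
    [0.13, -0.01, -1.5, 0, 0, 0],
    [0.13, -0.01, -1.75, 0, 0, 0],
    [0.13, -0.01, -1.8, 0, 0, 0],
    [0.13, -0.01, -1.84, 0, 0, 0],
    [0.13, -0.01, -1.84, 0, 0, 0],
  ],
)

```text
clock: 16.62
tcp_pos: [0.5979, 0.3261, 0.015]
orientation: [0.0, -0.146, 0.989, 0.0]
wrist_force: [0.7, 0.2, -1.1]
finger_gap: 0.0674
grip_force: 45.5
```

>>> jog_arm(
  rows=[
    [0, 0, -0.02, 0, 0, 0],
    [0, 0, -0.04, 0, 0, 0],
    [0, 0, -0.04, 0, 0, 0],
  ],
)

```text
clock: 16.87
tcp_pos: [0.5988, 0.3264, 0.014]
orientation: [0.001, -0.146, 0.989, 0.0]
wrist_force: [-1.2, 0.4, 3.1]
finger_gap: 0.0672
grip_force: 45.9
```

>>> jog_arm(
  rows=[
    [0, 0, 0.02, 0, 0, 0],
    [0, 0, 0.02, 0, 0, 0],
    [0, 0, 0.02, 0, 0, 0],
    [0, 0, 0.02, 0, 0, 0],
    [0, 0, 0.8, 0, 0, 0],
    [0, 0, 1.7, 0, 0, 0],
    [0, 0, 2.6, 0, 0, 0],
    [-0.6, -0.2, 3.4, 0, 0, 0],
    [-1.4, -0.5, 3.9, 0, 0, 0],
    [-2.2, -1, 4, 0, 0, 0],
    [-2.6, -1.8, 4, 0, 0, 0],
    [-2.6, -2.6, 4, 0, 0, 0],
  ],
  jaw=-1,
)

```text
clock: 17.87
tcp_pos: [0.4901, 0.2219, 0.1734]
orientation: [-0.0, -0.148, 0.989, 0.0]
wrist_force: [0.4, -0.3, -0.3]
finger_gap: 0.0852
grip_force: 0.0
```

>>> jog_arm(
  rows=[
    [0, -1, 0, 0, 0, -0.5],
    [0, -2, 0, 0, 0, -1],
    [0, -3, 0, 0, 0, -1.5],
    [0, -4, 0, 0, 0, -2],
    [0, -5, 0, 0, 0, -2.5],
    [0.3, -5.6, 0, 0, 0, -2.83],
    [0.7, -5.6, 0, 0, 0, -2.83],
    [0.97, -5.6, 0, 0, 0, -2.83],
    [0.97, -5.6, 0, 0, 0, -2.83],
    [0.97, -5.6, 0, 0, 0, -2.83],
    [0.97, -5.6, 0, 0, 0, -2.83],
  ],
)

```text
clock: 18.78
tcp_pos: [0.5318, -0.0016, 0.1722]
orientation: [-0.001, 0.001, 1.0, 0.0]
wrist_force: [0.1, -0.2, 0.2]
finger_gap: 0.0851
grip_force: 0.0
```

Run:
```python
from h import *
s=env.get_state();print(s['tcp_pos'],s['orientation'],s['joint_pos'][5])
c=cam('wrist','w9.png')
print(proj(c,[[.534,-.0025,.061]]))
np.savez('w9.npz',t=s['tcp_pos'],**{k:np.array(c[k]) for k in('mtx','k1','cam_to_world')})
d=cam('top'); im=d['bgr'];g=cv2.cvtColor(im,cv2.COLOR_BGR2GRAY)
im[200:420]=cv2.resize(c['bgr'],(0,0),fx=.5,fy=.5)[:210].shape and im[200:420]
o=np.hstack([c['bgr'][60:400,80:480],cv2.resize(im[150:235,150:250],(400,340),interpolation=cv2.INTER_CUBIC)])
cv2.imwrite('pics/w9b.png',o)
np.savez('t9.npz',**{k:np.array(d[k]) for k in('mtx','k1','cam_to_world')})
```

```text
[ 0.53178346 -0.00164287  0.17223253] [-6.44071195e-04  1.10384062e-03  9.99999173e-01  1.46623241e-04] -0.15194482573209436
[[273.74500936 209.19729732]]
```

View pics/w9b.png

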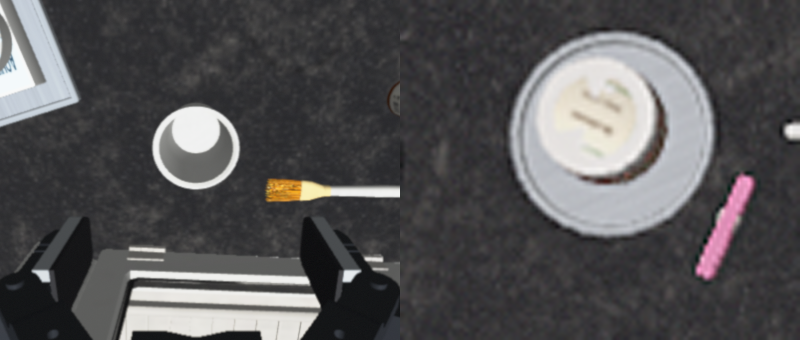

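In the crop the cup rim is centred at (196,148), or (276,208) in the full frame, matching the prediction. In the top view the pot's lid is at pixel (199,179.5) and the dish at (203,183.4).

Run:
```python
from h import *
d=dict(np.load('t9.npz'))
print(onz(d,[(199.1,179.5)],.047)*1000,onz(d,[(202.9,183.4)],.009)*1000,proj(d,[[.5935,.3247,.047]]))
c=dict(np.load('w9.npz'));print(onz(c,[(276.5,208)],.061)*1000)
```

```text
[[595.05838787 324.23665304  47.        ]] [[592.3720324  323.35042119   9.        ]] [[198.89518035 180.19227774]]
[[ 5.33081665e+02 -4.70754562e-01  6.10000000e+01]]
```

>>> jog_arm(
  rows=[
    [0, 0, -0.8, 0, 0, 0],
    [0, 0, -1.6, 0, 0, 0],
    [0, 0, -2.4, 0, 0, 0],
    [0, 0, -3.1, 0, 0, 0],
    [0.03, 0, -3.55, 0, 0, 0],
    [0.03, 0, -3.65, 0, 0, 0],
    [0.03, 0, -3.65, 0, 0, 0],
    [0.03, 0, -3.65, 0, 0, 0],
  ],
)

```text
clock: 19.55
tcp_pos: [0.5342, -0.0018, 0.0274]
orientation: [0.0, 0.001, 1.0, -0.0]
wrist_force: [0.7, 0.2, 0.4]
finger_gap: 0.0856
grip_force: 0.0
```

>>> jog_arm(
  rows=[
    [0, 0, 0, 0, 0, 0],
    [0, 0, 0, 0, 0, 0],
    [0, 0, 0, 0, 0, 0],
    [0, 0, 0, 0, 0, 0],
    [0, 0, 0, 0, 0, 0],
    [0, 0, 0, 0, 0, 0],
  ],
  jaw=0.2,
  force=25,
)

```text
clock: 20.05
tcp_pos: [0.5353, -0.002, 0.0286]
orientation: [0.002, 0.001, 1.0, 0.0]
wrist_force: [0.4, 0.7, 6.3]
finger_gap: 0.0614
grip_force: 26.1
```

>>> jog_arm(
  rows=[
    [0, 0, 0.7, 0, 0, 0],
    [0, 0, 1.5, 0, 0, 0],
    [0, 0, 2.4, 0, 0, 0],
    [0, 0, 3.3, 0, 0, 0],
    [-0.5, 0.7, 3.4, 0, 0, 0],
    [-0.8, 1.6, 3.4, 0, 0, 0],
    [-0.8, 2.5, 3.4, 0, 0, 0],
    [-0.8, 3.5, 3.4, 0, 0, 0],
    [-0.8, 4.5, 3.4, 0, 0, 0],
    [-0.8, 5.5, 3.4, 0, 0, 0],
    [-0.6, 6.4, 3.4, 0, 0, 0],
    [0, 7.1, 3.4, 0, 0, 0],
  ],
)

```text
clock: 21.05
tcp_pos: [0.5314, 0.2851, 0.1641]
orientation: [-0.0, -0.0, 1.0, 0.0]
wrist_force: [0.8, -0.6, -0.6]
finger_gap: 0.0612
grip_force: 27.5
```

>>> jog_arm(
  rows=[
    [0.6, 0.5, 0, 0, 0, 0],
    [1.2, 0.9, -0.4, 0, 0, 0],
    [1.5, 1.07, -0.9, 0, 0, 0],
    [1.5, 1.07, -1.3, 0, 0, 0],
    [1.5, 1.07, -1.3, 0, 0, 0],
    [1.5, 1.07, -1.3, 0, 0, 0],
    [1.5, 1.07, -1.3, 0, 0, 0],
  ],
)

```text
clock: 21.63
tcp_pos: [0.594, 0.3247, 0.112]
orientation: [0.001, 0.001, 1.0, 0.0]
wrist_force: [0.3, -0.3, -0.9]
finger_gap: 0.0615
grip_force: 27.6
```

Run:
```python
from h import *
s=env.get_state();print(s['tcp_pos'],s['orientation'],s['finger_gap'])
c=cam('wrist','w10.png');t=s['tcp_pos']
print(proj(c,[t+[0,0,.033],[.5953,.3245,.047]]))
np.savez('w10.npz',t=t,**{k:np.array(c[k]) for k in('mtx','k1','cam_to_world')})
```

```text
[0.59402595 0.32469481 0.11203125] [5.87586993e-04 1.48150224e-03 9.99998693e-01 2.71053587e-04] 0.06146991071390625
[[274.09030328 325.38781399]
 [274.37188382 230.04349295]]
```

View pics/w10.png

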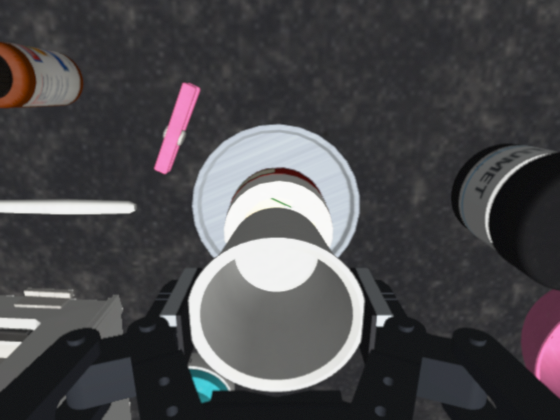

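The held cup's rim spans columns 189–364 and rows 238–391, so it is upright. The pot's lid below spans columns 226–333, with its near edge at row 182.

Run:
```python
from h import *
c=dict(np.load('w10.npz'));t=c['t']
for dz in(.0324,.035):print('cup',((onz(c,[(276,238),(276,391),(189,312),(364,312)],t[2]+dz)-t)*1000).round(1).tolist())
print('pot',((onz(c,[(279,182),(226,232),(333,232)],.047)-t)*1000).round(1).tolist())
```

```text
cup [[-33.1, 0.8, 32.4], [29.8, 0.6, 32.4], [-5.2, -29.9, 32.4], [-5.0, 31.7, 32.4]]
cup [[-34.2, 0.8, 35.0], [27.3, 0.6, 35.0], [-6.9, -29.2, 35.0], [-6.7, 31.0, 35.0]]
pot [[-28.9, 2.6, -65.0], [2.5, -29.9, -65.0], [2.7, 35.8, -65.0]]
```

>>> jog_arm(
  rows=[
    [0.11, 0.03, -0.3, 0, 0, 0],
    [0.11, 0.03, -0.6, 0, 0, 0],
    [0.11, 0.03, -0.82, 0, 0, 0],
    [0.11, 0.03, -0.87, 0, 0, 0],
    [0.11, 0.03, -0.87, 0, 0, 0],
    [0.11, 0.03, -0.87, 0, 0, 0],
  ],
)

```text
clock: 22.18
tcp_pos: [0.5983, 0.3259, 0.0759]
orientation: [0.0, 0.001, 1.0, 0.0]
wrist_force: [0.6, 0.3, -0.8]
finger_gap: 0.0613
grip_force: 27.6
```

>>> jog_arm(
  rows=[
    [0, 0, -0.02, 0, 0, 0],
    [0, 0, -0.04, 0, 0, 0],
    [0, 0, -0.04, 0, 0, 0],
  ],
)

```text
clock: 22.43
tcp_pos: [0.5985, 0.326, 0.0751]
orientation: [0.001, 0.001, 1.0, 0.0]
wrist_force: [-1.4, -0.5, 4.2]
finger_gap: 0.061
grip_force: 27.7
```

>>> jog_arm(
  rows=[
    [0, 0, 0.02, 0, 0, 0],
    [0, 0, 0.02, 0, 0, 0],
    [0, 0, 0.02, 0, 0, 0],
    [0, 0, 0.02, 0, 0, 0],
    [0, 0, 0.7, 0, 0, 0],
    [0, 0, 1.5, 0, 0, 0],
    [0, 0, 2.3, 0, 0, 0],
    [0, 0, 3, 0, 0, 0],
    [-0.6, -0.6, 3, 0, 0, 0],
    [-1.2, -1.2, 3, 0, 0, 0],
    [-1.8, -1.9, 3, 0, 0, 0],
    [-2.33, -2.7, 3, 0, 0, 0],
  ],
  jaw=-1,
)

```text
clock: 23.43
tcp_pos: [0.5036, 0.2176, 0.194]
orientation: [0.0, 0.001, 1.0, 0.0]
wrist_force: [0.4, -0.7, -0.1]
finger_gap: 0.0856
grip_force: 0.0
```

>>> jog_arm(
  rows=[
    [0, -0.5, 0, 0, 0, 0],
    [0, -0.92, 0, 0, 0, 0],
    [0, -0.92, 0, 0, 0, 0],
    [0, -0.92, 0, 0, 0, 0],
    [0, -0.92, 0, 0, 0, 0],
  ],
)

```text
clock: 23.85
tcp_pos: [0.5053, 0.1815, 0.1942]
orientation: [0.0, 0.001, 1.0, 0.0]
wrist_force: [0.1, -0.2, -0.7]
finger_gap: 0.0857
grip_force: 0.0
```

Run:
```python
from h import *
s=env.get_state();print(s['tcp_pos'],s['orientation'])
d=cam('top','t11.png'); c=cam('wrist','w11.png')
np.savez('w11.npz',t=s['tcp_pos'],**{k:np.array(c[k]) for k in('mtx','k1','cam_to_world')})
np.savez('t11.npz',**{k:np.array(d[k]) for k in('mtx','k1','cam_to_world')})
print('cup pred',proj(d,[[.595,.3245,.108]]),'bottle foot/collar pred',proj(c,[[.505,.181,.0],[.505,.181,.077],[.505,.181,.102]]))
A=cv2.resize(c['bgr'],(400,300)); B=cv2.resize(d['bgr'][150:225,150:250],(400,300),interpolation=cv2.INTER_CUBIC)
p=proj(c,[[.505,.181,.08]])[0].astype(int); x0=max(0,min(p[0]-70,420)); y0=max(0,min(p[1]-50,315))
print('C origin',x0,y0)
C=cv2.resize(c['bgr'][y0:y0+105,x0:x0+140],(400,300),interpolation=cv2.INTER_CUBIC)
w=cam('scene');p=proj(w,[[.595,.3245,.06]])[0].astype(int);D=cv2.resize(w['bgr'][p[1]-45:p[1]+30,p[0]-50:p[0]+50],(400,300),interpolation=cv2.INTER_CUBIC)
cv2.imwrite('pics/mix.png',np.vstack([np.hstack([A,B]),np.hstack([C,D])]))
```

```text
[0.50533911 0.18152728 0.19419537] [1.56117100e-04 1.45964590e-03 9.99998885e-01 2.74611521e-04]
cup pred [[192.88120459 174.59583337]] bottle foot/collar pred [[274.16868787 180.24131945]
 [273.79694933 203.36959728]
 [273.62886255 213.83155446]]
C origin 203 154
```

View pics/mix.png

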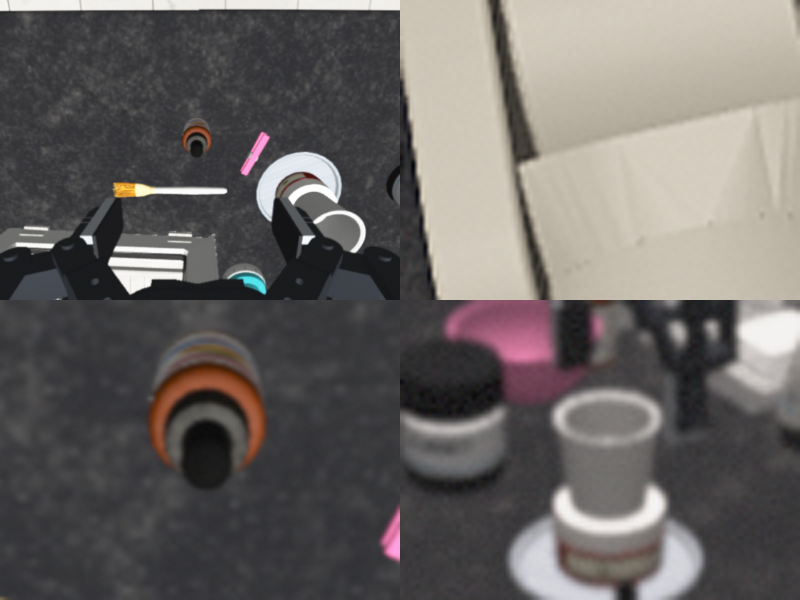

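The picture shows the bottle upright, with its collar at (275,199) in the full wrist image, within about 2 mm of my estimate. The cup stands upright on the pot. The arm blocks the top view of the dish. Gripping the bottle by its collar.

>>> jog_arm(
  rows=[
    [-0.04, 0.02, -0.8, 0, 0, 0],
    [-0.04, 0.02, -1.6, 0, 0, 0],
    [-0.04, 0.02, -2.4, 0, 0, 0],
    [-0.04, 0.02, -3, 0, 0, 0],
    [-0.04, 0.02, -3.3, 0, 0, 0],
    [-0.04, 0.02, -3.36, 0, 0, 0],
    [-0.04, 0.02, -3.36, 0, 0, 0],
    [-0.04, 0.02, -3.36, 0, 0, 0],
  ],
)

```text
clock: 24.67
tcp_pos: [0.5041, 0.1825, 0.0604]
orientation: [0.0, 0.001, 1.0, 0.0]
wrist_force: [-0.1, -0.3, 0.9]
finger_gap: 0.0855
grip_force: 0.0
```

>>> jog_arm(
  rows=[
    [0, 0, 0, 0, 0, 0],
    [0, 0, 0, 0, 0, 0],
    [0, 0, 0, 0, 0, 0],
    [0, 0, 0, 0, 0, 0],
    [0, 0, 0, 0, 0, 0],
    [0, 0, 0, 0, 0, 0],
    [0, 0, 0, 0, 0, 0],
    [0, 0, 0, 0, 0, 0],
    [0, 0, 0, 0, 0, 0],
    [0, 0, 0, 0, 0, 0],
    [0, 0, 0, 0, 0, 0],
  ],
  jaw=0.8,
  force=30,
)

```text
clock: 25.58
tcp_pos: [0.5039, 0.1819, 0.0602]
orientation: [0.001, 0.001, 1.0, -0.0]
wrist_force: [-0.5, -1.3, 6.7]
finger_gap: 0.0235
grip_force: 27.2
```

>>> jog_arm(
  rows=[
    [0, 0, 0.7, 0, 0, 0],
    [0, 0, 1.5, 0, 0, 0],
    [0, 0, 2.4, 0, 0, 0],
    [0, 0, 3.4, 0, 0, 0],
    [-0.4, -0.6, 3.4, 0, 0, 0],
    [-0.8, -1.5, 3.4, 0, 0, 0],
    [-1, -2.5, 3.4, 0, 0, 0],
    [-1, -3.5, 3.4, 0, 0, 0],
    [-1, -4.4, 3.4, 0, 0, 0],
    [-1, -5, 3.4, 0, 0, 0],
    [-1, -5, 3.4, 0, 0, 0],
    [-1, -5, 3.4, 0, 0, 0],
  ],
)

```text
clock: 26.58
tcp_pos: [0.4631, -0.019, 0.1952]
orientation: [-0.0, 0.003, 1.0, 0.0]
wrist_force: [-0.8, -0.1, -1.0]
finger_gap: 0.0236
grip_force: 25.7
```

Run:
```python
from h import *
d=cam('top','t12.png'); g=cv2.cvtColor(d['bgr'],cv2.COLOR_BGR2GRAY)
print('pred',proj(d,[[.595,.3245,.108],[.595,.3245,.047],[.5935,.324,.009]]).round(1).tolist())
# rim is bright; candidate ring contours inside dish area
for th in (185,200,215,225):
    m=np.zeros_like(g); m[155:205,170:220]=((g>th)*255).astype(np.uint8)[155:205,170:220]
    for q in cv2.findContours(m,0,1)[0]:
        if cv2.contourArea(q)>250:
            (x,y),r=cv2.minEnclosingCircle(q); print(th,round(x,1),round(y,1),round(r,1),(onz(d,[(x,y)],.108)*1000).round(1), 'bbox',cv2.boundingRect(q))
# dark interior of the cup (grey) = hole in rim
m=np.zeros_like(g);m[155:205,170:220]=((g>200)*255).astype(np.uint8)[155:205,170:220]
cs,h=cv2.findContours(m,cv2.RETR_CCOMP,1)
for q,hh in zip(cs,h[0]):
    if hh[3]>=0 and cv2.contourArea(q)>60:
        (x,y),r=cv2.minEnclosingCircle(q);print('hole',x,y,r,(onz(d,[(x,y)],.108)*1000).round(1))
print(g[176,175:220].tolist());print(g[158:205,193].tolist())
```

```text
pred [[192.9, 174.6], [199.0, 179.5], [202.6, 182.9]]
185 199.5 183.0 25.9 [[576.8 310.4 108. ]] bbox (178, 160, 42, 45)
200 195.2 176.3 18.1 [[591.2 319.6 108. ]] bbox (178, 160, 35, 34)
hole 201.0 181.5 10.404426574707031 [[579.8 307.2 108. ]]
hole 192.1458282470703 174.03125 14.318696975708008 [[596.2 326.1 108. ]]
[48, 42, 132, 228, 209, 124, 90, 97, 98, 96, 95, 98, 98, 97, 181, 226, 219, 217, 217, 218, 217, 217, 216, 217, 216, 215, 217, 217, 217, 216, 219, 227, 164, 134, 217, 230, 228, 239, 182, 68, 87, 182, 192, 187, 185]
[49, 169, 233, 199, 82, 97, 100, 99, 101, 102, 104, 99, 114, 192, 226, 220, 218, 216, 217, 216, 216, 216, 218, 216, 216, 216, 217, 220, 201, 202, 213, 218, 230, 233, 209, 165, 182, 194, 191, 189, 185, 188, 188, 184, 186, 192, 167]
```

>>> jog_arm(
  rows=[
    [0, 0.8, 0, 0, 0, 0],
    [0, 1.7, 0, 0, 0, 0],
    [0, 2.7, 0, 0, 0, 0],
    [0, 3.7, 0, 0, 0, 0],
    [0, 4.7, 0, 0, 0, 0],
    [0.2, 5.6, 0, 0, 0, 0],
    [0.6, 6.4, 0, 0, 0, 0],
    [1.2, 7.1, 0, 0, 0, 0],
    [1.8, 7.7, 0, 0, 0, 0],
    [2.4, 8.2, 0, 0, 0, 0],
    [3, 8.5, 0, 0, 0, 0],
    [3.32, 8.62, 0, 0, 0, 0],
  ],
)

```text
clock: 27.63
tcp_pos: [0.5969, 0.3309, 0.1942]
orientation: [-0.0, -0.001, 1.0, 0.0]
wrist_force: [-0.2, -0.5, -0.8]
finger_gap: 0.024
grip_force: 25.7
```

>>> jog_arm(
  rows=[
    [0, 0, 0, 0, 0, 0],
    [0, 0, 0, 0, 0, 0],
    [0, 0, 0, 0, 0, 0],
    [0, 0, 0, 0, 0, 0],
  ],
)

```text
clock: 27.97
tcp_pos: [0.5949, 0.3269, 0.1958]
orientation: [-0.0, 0.001, 1.0, -0.0]
wrist_force: [-0.5, 0.6, -1.0]
finger_gap: 0.0238
grip_force: 25.7
```

Run:
```python
from h import *
s=env.get_state();t=s['tcp_pos'];print(t,s['orientation'])
c=cam('wrist','w13.png');h=cv2.cvtColor(c['bgr'],cv2.COLOR_BGR2HSV);g=h[...,2]
m=((h[...,0]<18)&(h[...,1]>120)&(h[...,2]>60)).astype(np.uint8)*255
print('pred shoulder z55, z62 centre',proj(c,[t+[0,0,-.0052],t+[0,0,.0018]]).round(1).tolist(),'near edge z55',proj(c,[t+[-.0165,0,-.0052]]).round(1).tolist(),'sides',proj(c,[t+[0,.0165,-.0052],t-[0,.0165,.0052]]).round(1).tolist())
for q in cv2.findContours(m,0,1)[0]:
    if cv2.contourArea(q)>60: print('amber',cv2.boundingRect(q),cv2.contourArea(q))
print('cup rim pred',proj(c,[[.596,.326,.108],[.564,.326,.108],[.596,.294,.108],[.596,.358,.108]]).round(1).tolist())
print(g[90:240:2,275].tolist())
```

```text
[0.59488862 0.32691761 0.19582343] [-4.62470683e-04  1.00819263e-03  9.99999383e-01 -6.66570707e-05]
pred shoulder z55, z62 centre [[274.4, 274.4], [274.3, 282.0]] near edge z55 [[274.3, 240.8]] sides [[310.7, 274.3], [238.1, 274.4]]
amber (512, 341, 34, 31) 378.5
amber (244, 242, 65, 41) 1259.0
cup rim pred [[273.5, 218.0], [273.3, 171.1], [226.0, 218.1], [321.0, 217.9]]
[61, 59, 58, 60, 63, 65, 63, 67, 70, 67, 63, 60, 67, 175, 243, 233, 224, 245, 243, 245, 246, 247, 244, 244, 246, 244, 243, 241, 242, 236, 108, 94, 132, 200, 255, 255, 255, 255, 255, 197, 110, 159, 252, 254, 254, 254, 253, 254, 253, 253, 253, 253, 254, 253, 254, 254, 254, 254, 251, 114, 117, 127, 124, 90, 105, 112, 101, 122, 121, 86, 101, 89, 116, 107, 118]
```

>>> jog_arm(
  rows=[
    [0.01, -0.03, -0.3, 0, 0, 0],
    [0.01, -0.03, -0.6, 0, 0, 0],
    [0.01, -0.03, -0.9, 0, 0, 0],
    [0.01, -0.03, -1.2, 0, 0, 0],
    [0.01, -0.03, -1.5, 0, 0, 0],
    [0.01, -0.03, -1.8, 0, 0, 0],
    [0.01, -0.03, -2, 0, 0, 0],
    [0.01, -0.03, -2, 0, 0, 0],
    [0.01, -0.03, -2, 0, 0, 0],
  ],
)

```text
clock: 28.77
tcp_pos: [0.5961, 0.3253, 0.1159]
orientation: [-0.0, 0.001, 1.0, -0.0]
wrist_force: [-0.3, 0.1, -0.3]
finger_gap: 0.0237
grip_force: 25.7
```

>>> jog_arm(
  rows=[
    [0, 0, -0.05, 0, 0, 0],
    [0, 0, -0.1, 0, 0, 0],
    [0, 0, -0.1, 0, 0, 0],
    [0, 0, -0.1, 0, 0, 0],
  ],
)

```text
clock: 29.1
tcp_pos: [0.5968, 0.3256, 0.1121]
orientation: [0.0, 0.001, 1.0, 0.0]
wrist_force: [-0.0, -0.1, -1.0]
finger_gap: 0.024
grip_force: 25.7
```

>>> jog_arm(
  rows=[
    [0, 0, -0.02, 0, 0, 0],
    [0, 0, -0.03, 0, 0, 0],
    [0, 0, -0.03, 0, 0, 0],
    [0, 0, -0.03, 0, 0, 0],
  ],
)

```text
clock: 29.43
tcp_pos: [0.5968, 0.3257, 0.1109]
orientation: [0.0, 0.001, 1.0, 0.0]
wrist_force: [-0.2, -0.1, 1.2]
finger_gap: 0.0239
grip_force: 26.4
```

>>> jog_arm(
  rows=[
    [0, 0, 0.02, 0, 0, 0],
    [0, 0, 0.02, 0, 0, 0],
    [0, 0, 0.02, 0, 0, 0],
    [0, 0, 0.02, 0, 0, 0],
    [0, 0, 0.5, 0, 0, 0],
    [0, 0, 1.2, 0, 0, 0],
    [0, 0, 2, 0, 0, 0],
    [0, 0, 2.8, 0, 0, 0],
    [-0.6, 0, 3, 0, 0, 0],
    [-1.4, -0.5, 3, 0, 0, 0],
    [-2.2, -1.2, 3, 0, 0, 0],
    [-2.8, -2, 3, 0, 0, 0],
  ],
  jaw=-0.3,
)

```text
clock: 30.43
tcp_pos: [0.4826, 0.2458, 0.2305]
orientation: [0.0, 0.0, 1.0, 0.0]
wrist_force: [1.3, -0.8, -0.2]
finger_gap: 0.056
grip_force: 0.0
```

>>> jog_arm(
  rows=[
    [0, -1, 0, 0, 0, 0],
    [0, -2, 0, 0, 0, 0],
    [0, -3, 0, 0, 0, 0],
    [0, -4, 0, 0, 0, 0],
    [0, -5, 0, 0, 0, 0],
    [0, -6, 0, 0, 0, 0],
    [0, -7, 0, 0, 0, 0],
    [0, -7, 0, 0, 0, 0],
    [0, -7, 0, 0, 0, 0],
    [0, -7, 0, 0, 0, 0],
  ],
)

```text
clock: 31.27
tcp_pos: [0.4845, -0.0344, 0.2305]
orientation: [-0.0, 0.002, 1.0, 0.0]
wrist_force: [-0.6, -0.0, -0.1]
finger_gap: 0.0553
grip_force: 0.0
```

Run:
```python
from h import *
d=cam('top','t14.png'); w=cam('scene','s14.png')
for n,c,ps in(('top',d,[[.596,.326,.102+.051],[.596,.326,.108],[.595,.3245,.047],[.4525,-.1705,.046]]),('scene',w,[[.596,.326,.153],[.596,.326,.108],[.595,.3245,.004]])): print(n,proj(c,ps).round(1).tolist())
h=cv2.cvtColor(d['bgr'],cv2.COLOR_BGR2HSV);g=h[...,2]
s=h[150:210,170:225];m=((s[...,0]<18)&(s[...,1]>110)&(s[...,2]>50)).astype(np.uint8)*255
for q in cv2.findContours(m,0,1)[0]:
    if cv2.contourArea(q)>8: b=cv2.minEnclosingCircle(q);print('top amber',b[0][0]+170,b[0][1]+150,b[1],'at z.108',(onz(d,[(b[0][0]+170,b[0][1]+150)],.108)*1000).round(1))
h=cv2.cvtColor(w['bgr'],cv2.COLOR_BGR2HSV);p=proj(w,[[.596,.326,.1]])[0].astype(int)
s=h[p[1]-50:p[1]+60,p[0]-40:p[0]+40]
for name,m in(('dark',(s[...,2]<45)),('amber',(s[...,0]<18)&(s[...,1]>110)&(s[...,2]>50)),('white',(s[...,2]>150)&(s[...,1]<50))):
    for q in cv2.findContours((m*255).astype(np.uint8),0,1)[0]:
        if cv2.contourArea(q)>10: b=cv2.boundingRect(q);print('scene',name,b[0]+p[0]-40,b[1]+p[1]-50,b[2:])
print(env.get_state()['clock'])
```

```text
top [[187.1, 170.0], [192.2, 174.1], [199.0, 179.5], [424.1, 238.3]]
scene [[262.5, 125.1], [262.6, 142.1], [262.8, 179.1]]
top amber 192.4285717010498 174.1428565979004 7.6572957038879395 at z.108 [[596.  325.5 108. ]]
scene dark 222 156 (15, 7)
scene dark 222 130 (15, 13)
scene dark 262 128 (5, 9)
scene dark 258 100 (5, 11)
scene amber 258 141 (12, 6)
scene amber 257 111 (8, 4)
scene white 288 197 (13, 8)
scene white 240 169 (47, 23)
scene white 250 160 (29, 13)
scene white 222 142 (15, 6)
scene white 269 138 (9, 11)
scene white 250 138 (9, 10)
scene white 270 99 (32, 38)
scene white 228 95 (29, 19)
31.3667
```

The numbers agree: the bottle stands upright in the middle of the cup, the cup is on the pot in the dish, and the carton and tape were already checked. Handing in.

```bash
python3 -c "
from workcell import env
print(env.hand_in())"
```

```text
the job is handed in; nothing more can be done
None
```

Both kits are made up as asked and handed in at about 31 s, with each item within about 3 mm of its mark by the cameras; no verdict came back at hand-in.

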